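Dry pass on the router table with the push stick

ROBOT

A 7-joint arm with a two-finger parallel gripper is mounted at the origin on the work surface. World frame = base frame: x ahead of the robot, y to its left, z up, the work surface at z = 0. Lengths are in m, angles in rad, forces in N, time in s.
With the tool pointing down it reaches from about 0.425 to 0.875 m from the base axis. Payload 4.7 kg.
Tool frame: the origin (TCP) lies on the centre line of the jaws, within the pads' length; the fingertips stand ahead of it and the grasp point (between the pads) lies 2 mm behind it (nose_length is the z of the fingertips in the tool frame, in m); z points along the fingers, y is the line along which they close (so a half turn about z gives the same grasp; the last joint's range is limited). The gripper opens to 87 mm and grips with 3 to 60 N. Pads are 19 mm wide; open, the fingers measure 117 mm over their backs; the gripper's body (75 mm by 190 mm) begins 51 mm behind the grasp point.
Start: joints at [0.014, 0.321, -0.07, 1.45, 0.023, 1.371, -0.057], TCP at [0.65, -0, 0.24] pointing down, gripper open.
Joint ranges: [-2.86, 2.86], [-0.3, 2.09], [-1.38, 1.24], [0.06, 2.45], [-1.56, 4.7], [0.09, 2.05], [-2.69, 2.69]. Speed limits (rad/s): [2.57, 2.57, 3.14, 3.14, 3.14, 3.14, 3.14].

INTERFACE

Orientations are given as a rotation vector (axis times angle).
In Python, from bench import * gives the robot as it stands.
- The arm moves only by the tool send_rows, never from a script. Its arguments are lists of equal length, an entry for each row: "xyz": the shift along the tool's x, y, z in mm, a list of three; "dr": the turn, a rotation vector about the tool's x, y, z in rad, a list of three. A call has exactly 10 rows; each row is the pose to reach, as a shift and turn from the pose commanded when the call began, along the tool's axes at that moment; what a row does not reach only later rows make up. A row lasts 1/12 s, in which the tool goes at most 41.7 mm and 7.16 degrees, less where a joint would pass 70% of its speed; a pose out of reach is approached as far as the arm can. A call with a gripper value outside its range is refused whole. "jaw" is the finger opening in mm, from 0 to 87, set as the call begins (left out, the last holds). The fingers move at their own pace and stop on an object; "grip_force" is the grip in N (left out, the last holds). Time passes only in rows, so rows that repeat a pose let the fingers close, or fill a call up. It gives the time, the measured TCP pose, the force, the opening and the grip force at its end, in the units of the state.
- get_state(): the state, without advancing time (a new reading comes with each control period).
- get_image(name): name is "scene" or "side" or "wrist"; returns the picture (384x512x3 uint8, red, green, blue); there is no depth.
- calibration(name): a dict with "vfov" (degrees; the focal length in pixels is half the picture's height over the tangent of half this angle, whatever the lens; pixels are square), "cx", "cy" (the principal point, pixels), "k1" (the pictures are not rectified: a ray, as slopes to the right and down, at radius r is drawn at 1 + k1 r^2 times it, then the intrinsics apply), "rvec" (rotation vector, rad) and "tvec" (3), from world to camera coordinates, as OpenCV has them; the wrist camera has in their place "hand_eye" (4x4, takes a point from camera to tool coordinates, whose origin is the TCP and whose axes are the flange's). Camera axes: x right, y down, z forward; pixel columns grow to the right and rows downward; lengths in m; the calibration is good to about 2 mm. A picture is of the moment at which its call begins: read the wrist's pose just before it. calibration takes no time and is no camera call.
- close_job(): hands the job in; it is judged then, once.
The state is a dict: "time": time; "joint_positions": joint angles; "qd": joint speeds; "joint_torque": joint torques, N m; "position": TCP position; "tool_rot": TCP orientation; "ft_force": force on the tool from outside, world axes, zero at the start; "torque": the same for the moment, N m; "grip_width": opening from 0.0 (shut) to 1.0 (fully open); "grip_force": force on a finger pad.
Only numpy, scipy, OpenCV 4.12 (cv2) and the standard library are available. Lean on these libraries where they do the work, as an engineer would, in place of code of your own. Each camera call takes 0.05 s, during which the arm holds its last target. There are 200 camera calls.

TASK

The router is off and its bit lowered: make the dry pass for the stopped groove. Take the push stick from its rest and use it, never the fingers, to slide the blank flat against the infeed half of the fence and then feed it leftwards, keeping it pressed flat on the fence past the bit opening, until you feel it home on the stop block; press it there with more than 4 N for half a second. Never press the blank on the fence or the stop with more than 20 N, which would shift their settings, nor shove them with the stick or hand; then lay the stick flat back in its rest and leave everything else alone.

Things in the scene. Friction and masses are not known exactly. Their poses are not given: they have to be found in the camera images.
- fence: Fixed rigid router fence: two MDF faces 64 mm high, 604 mm long over all, a 36 mm bit opening between them. Origin: on the flat bench (z = 0), in the plane of the face towards the robot, middle of the opening. +y runs along the face in the feed direction (robot's right to left), +x through the fence away from the robot; free side x < 0. Infeed half y < 0, outfeed half y > 0.
- stop: Hardwood stop block fixed on the outfeed half of the fence, rigid: 36 mm along the fence, 75 mm high, 45 mm out from the fence face, plus a black knob 21 mm further out. Origin: on the bench, where its striking face (looking to -y, the infeed side) meets the fence face; axes as the fence. The blank's leading end must come against this face.
- blank: The blank: loose plain beech block, 60 mm wide (its x), 150 mm long (its y), 45 mm high, 0.22 to 0.41 kg. Origin: centre of its underside. It starts on the bench before the infeed half, its side 16 to 42 mm off the fence face, turned up to 0.15 rad; +y points roughly in the feed direction, +x roughly to the fence. Fed along under light pressure it drags with 2 to 8 N.
- blank_front (a point): Centre of the blank's leading end face (its +y end, towards the stop), half-way up (22.5 mm). Same axes as the blank.
- blank_back (a point): Centre of the blank's trailing end face (its -y end), half-way up. Same axes as the blank.
- stick: Push stick, loose, 0.1 kg: flat plywood, 236 mm long, 34 mm wide (42 at both ends), 16 mm thick. Origin: on its underside, 120 mm from the handle end. +x points along it to the notched end, z up. The end is a V notch 100 degrees wide, 14 mm deep: vertex on the centre line 102 mm from the origin, horn tips 116 mm out, 17 mm either side. It takes a corner of the blank; both horns also bear on a flat side.
- stick_mid (a point): Centre of the push stick, half-way through its thickness: the place to grip it across its 34 mm width. Same axes as the stick.
- rest: The stick's rest, fixed: two wooden cradles 134 mm apart on a 5 mm board, 150 x 72 mm. Origin: on the bench under its centre, +x along it. The stick lies in both cradles, underside 24 mm above the bench, notch to +x, centre over the rest's centre, between side lips 34 mm high and 52 mm apart. Fingers have room between the cradles.
- drill: Bystander, leave alone: red and black cordless drill standing on its battery, 206 mm tall, beyond the left end of the fence.
- glue: Bystander, leave alone: white glue bottle, 150 mm tall, beyond the right end of the fence.
- tape: Bystander, leave alone: yellow tape measure, 70 mm square, 34 mm high, left of the stick's rest.
- spanner: Bystander, leave alone: steel collet spanner, 170 mm long, lying flat in front of the outfeed half of the fence.
- square: Bystander, leave alone: combination square, 200 mm blade, lying flat near the robot.
- pencil: Bystander, leave alone: red carpenter's pencil, lying near the robot on its right.
- offcut: Bystander, leave alone: short wooden offcut 60 x 80 x 32 mm (shorter and lower than the blank), lying to the right of the fence.
- screwbox: Bystander, leave alone: cardboard box of screws, 75 x 110 x 47 mm, near the robot on its left.
Things that resemble listed ones, but are neither listed nor needed, are in the scene too. Of the things that look like the stop, the larger one is meant.

How it is judged:
On the way, in this order (a step that is already met when the one before it is completed fails the run):
1. with the push stick the blank has been slid flat against the infeed fence (both ends within 2.5 mm) before its leading end reaches the bit opening, and is pressed there with more than 1.5 N (x of each of blank_front, blank_back in the frame of fence above -0.0325 m and y of blank_front in the frame of fence below -0.018 m and contact force between blank and fence above 1.5 N and contact force between stick and blank above 1 N), for 0.1 s.
2. half-way: the blank bridges the bit opening, its leading end more than 22 mm past the middle, flat on the fence and pressed on it with more than 1.5 N by the stick (x of each of blank_front, blank_back in the frame of fence above -0.0325 m and y of blank_front in the frame of fence above 0.022 m and y of blank_front in the frame of stop below -0.005 m and contact force between blank and fence above 1.5 N and contact force between stick and blank above 1.5 N), for 0.1 s.
3. the blank is pressed home on the stop with more than 4 N for 0.5 s, flat on the fence (x of each of blank_front, blank_back in the frame of fence above -0.0325 m and contact force between blank and stop above 4 N and contact force between stick and blank above 2 N), for 0.5 s.
At the end, for the whole second after the job is handed in: Blank flat on the bench, both ends within 2.5 mm of the fence face and its leading end within 2.5 mm of the stop; push stick released, lying flat in both cradles of its rest (centre within 20 mm, within 12 mm across, turned less than 0.15 rad, notch either way); both at rest (x of each of blank_front, blank_back in the frame of fence above -0.0325 m and y of blank_front in the frame of stop above -0.0025 m and angle between blank's own z axis and vertical below 0.05 rad and linear speed of each of blank, stick below 0.01 m/s and horizontal distance between stick_mid and rest below 0.02 m and height (world z) of stick_mid between 0.028 and 0.037 m and angle between stick's own z axis and vertical below 0.06 rad and y of stick_mid in the frame of rest between -0.012 and 0.012 m and angle between the x axis of stick and the x axis of rest, either way round below 0.15 rad); the robot touches nothing.
It fails at once if the blank stands more than 4 mm off the fence at either end while its leading end is in or past the bit opening (y of blank_front in the frame of fence above -0.018 m and x of any of blank_front, blank_back in the frame of fence below -0.034 m).
It fails at once if the fingers or the arm touch the blank (contact force between any of the fingers, the arm and blank above 0.3 N).
It fails at once if the blank is pressed on the fence or on the stop with more than 20 N (contact force between blank and fence above 20 N or contact force between blank and stop above 20 N).
It fails at once if the stick, the fingers or the arm push the fence or the stop with more than 10 N (contact force between any of stick, the fingers, the arm and fence above 10 N or contact force between any of stick, the fingers, the arm and stop above 10 N).
It fails at once if a bystander is moved more than 15 mm (distance of any of drill, glue, tape, spanner, square, pencil, offcut, screwbox from where it was at the start of the episode above 0.015 m).
It also fails if it takes over 72 s, if anything falls off the work surface, if the arm or the gripper's body presses on something with over 40 N, if the wrist force passes 120 N, or if a joint passes its speed limit or range.

## Working session

There is one attempt and no reset: what is moved stays moved. The work goes in short steps, Python scripts to look and compute and a tool call to move; the robot and the scene stay as the last step left them, time stands still between calls to the robot, and variables do not carry over. Pictures are saved under pics/ and viewed, at most 10 in all, crops included, and the job is handed in when it is done.

Besides the shell and the picture viewer there is one more tool, called after "Call:" as name(argument=value, ...) on one line, values as JSON. send_rows: Moves the arm, as the interface text tells. Its arguments: {"type":"object","properties":{"xyz":{"type":"array"},"dr":{"type":"array"},"jaw":{"type":"number"},"grip_force":{"type":"number"}},"required":["xyz","dr"]}

```bash
mkdir -p pics; ls; python3 - <<'E'
from bench import *
import cv2,json
s=get_state();print({k:s[k] for k in ('time','position','tool_rot','ft_force','grip_width')})
for n in('scene','side'):
    cv2.imwrite(f'pics/{n}0.png',cv2.cvtColor(get_image(n),cv2.COLOR_RGB2BGR))
for n in('scene','side','wrist'):print(n,calibration(n))
import cv2,numpy as np
a=cv2.imread('pics/scene0.png');print(a.shape)
E
```

```text
pics
{'time': 0.0, 'position': array([ 6.49485456e-01, -7.10139986e-05,  2.38448394e-01]), 'tool_rot': array([-2.22055965, -2.22051234,  0.00224196]), 'ft_force': array([ 0.36648292,  0.46153003, -0.09296387]), 'grip_width': 0.9979608208445186}
scene {'vfov': 44.00111709935104, 'cx': 248.18963772959253, 'cy': 193.81745388419287, 'k1': -0.1289618286673821, 'rvec': array([ 2.35475296,  0.72000068, -0.26089151]), 'tvec': array([-0.39657414, -0.18330267,  1.56716405])}
side {'vfov': 57.76347972703018, 'cx': 256.71658845692355, 'cy': 198.2633059934126, 'k1': -0.059801966366566206, 'rvec': array([ 0.25956025, -2.68022961,  1.44356902]), 'tvec': array([0.4836253 , 0.11307107, 0.94181097])}
wrist {'vfov': 59.56643924490522, 'cx': 254.82680616339155, 'cy': 194.05088388139058, 'k1': -0.06951249622601634, 'hand_eye': array([[-4.78124844e-04, -9.52699533e-01, -3.03913428e-01,
         8.42475900e-02],
       [ 9.99999591e-01, -6.88676576e-04,  5.85618100e-04,
        -2.38368327e-04],
       [-7.67216149e-04, -3.03913024e-01,  9.52699473e-01,
        -1.44795431e-01],
       [ 0.00000000e+00,  0.00000000e+00,  0.00000000e+00,
         1.00000000e+00]])}
(384, 512, 3)
```

View pics/scene0.png

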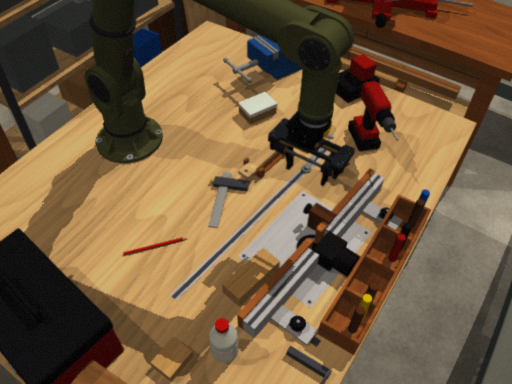

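View pics/side0.png

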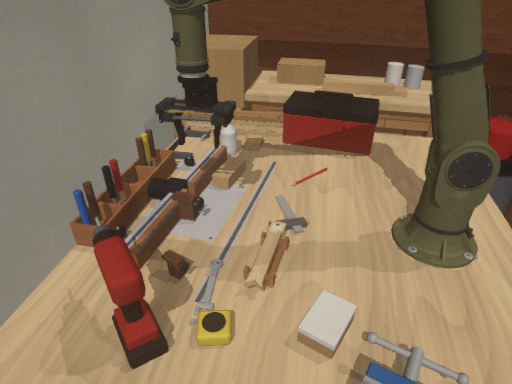

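```bash
cat > h.py <<'E'
from bench import *
import cv2,numpy as np
from scipy.spatial.transform import Rotation as Ro
def cam(n):
    c=calibration(n);f=192/np.tan(np.radians(c['vfov'])/2)
    if n=='wrist':
        s=get_state();T=np.eye(4);T[:3,:3]=Ro.from_rotvec(s['tool_rot']).as_matrix();T[:3,3]=s['position']
        M=np.linalg.inv(T@c['hand_eye']);R,t=M[:3,:3],M[:3,3]
    else: R,t=Ro.from_rotvec(c['rvec']).as_matrix(),np.array(c['tvec'])
    return dict(f=f,cx=c['cx'],cy=c['cy'],k=c['k1'],R=R,t=t)
def proj(c,P):
    q=np.asarray(P,float)@c['R'].T+c['t'];u=q[...,:2]/q[...,2:]
    u=u*(1+c['k']*(u**2).sum(-1,keepdims=True));return u*c['f']+[c['cx'],c['cy']]
def back(c,px,z):
    d=(np.asarray(px,float)-[c['cx'],c['cy']])/c['f'];u=d.copy()
    for _ in range(20):u=d/(1+c['k']*(u**2).sum(-1,keepdims=True))
    r=np.concatenate([u,np.ones(u.shape[:-1]+(1,))],-1)@c['R'];o=-c['R'].T@c['t']
    return o+r*((z-o[2])/r[...,2])[...,None]
def top(c,img,z,x0,x1,y0,y1,mm):
    # columns: world x rising; rows: world y falling
    X,Y=np.meshgrid(np.arange(x0,x1,mm/1e3),np.arange(y1,y0,-mm/1e3))
    p=proj(c,np.stack([X,Y,0*X+z],-1)).astype(np.float32)
    o=cv2.remap(img,p[...,0],p[...,1],cv2.INTER_LINEAR)
    for v in np.arange(np.ceil(x0*10)/10,x1,.1):
        i=int((v-x0)*1e3/mm);cv2.putText(o,f'{v:.1f}',(i,8),0,.3,(0,0,255));o[:12,i:i+1]=(0,0,255)
    for v in np.arange(np.ceil(y0*10)/10,y1,.1):
        i=int((y1-v)*1e3/mm);cv2.putText(o,f'{v:.1f}',(0,i),0,.3,(0,0,255));o[i:i+1,:12]=(0,0,255)
    return o
def grab(n): 
    c=cam(n);return c,cv2.cvtColor(get_image(n),cv2.COLOR_RGB2BGR)
E
python3 - <<'E'
from h import *
import pickle
c,i=grab('wrist');pickle.dump((c,i),open('w0.pkl','wb'))
s=top(cam('scene'),cv2.imread('pics/scene0.png'),0,.35,.95,-.45,.45,1.5)
d=top(cam('side'),cv2.imread('pics/side0.png'),0,.35,.95,-.45,.45,1.5)
cv2.imwrite('pics/top0.png',np.hstack([s,d])); cv2.imwrite('pics/w0.png',i)
E
```

```text
(no output)
```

View pics/top0.png

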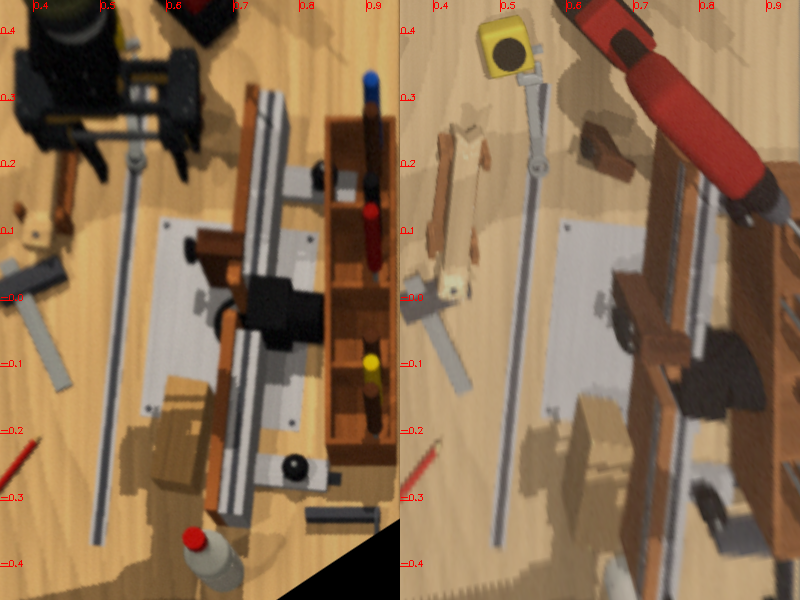

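View pics/w0.png

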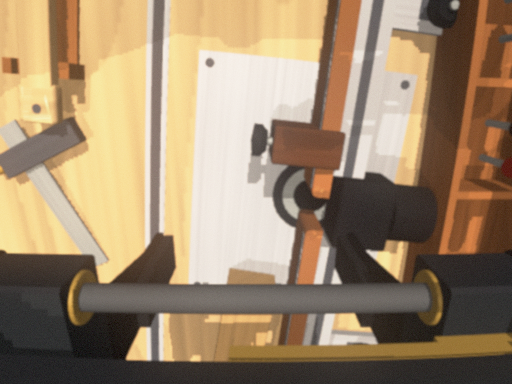

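Top-view at z=0 (1.5 mm/px): the stick lies in its rest around world (0.44, 0.13) with its notch towards +y. The larger stop is near (0.67, 0.05) and its small decoy near (0.64, 0.23). The blank is near (0.62, −0.2), and the fence runs close to +y. I'll survey from two wrist poses.

Call:
send_rows(xyz=[[-5, -35, 0], [-10, -70, 0], [-15, -105, 0], [-20, -140, 0], [-20, -150, 0], [-20, -150, 0], [-20, -150, 0], [-20, -150, 0], [-20, -150, 0], [-20, -150, 0]], dr=[[0, 0, 0], [0, 0, 0], [0, 0, 0], [0, 0, 0], [0, 0, 0], [0, 0, 0], [0, 0, 0], [0, 0, 0], [0, 0, 0], [0, 0, 0]])

```text
time: 0.98
position: [0.5009, -0.0197, 0.2392]
tool_rot: [-2.221, -2.222, 0.0]
ft_force: [0.6, -1.3, -0.6]
grip_width: 1.003
grip_force: 0.0
```

```bash
python3 - <<'E'
from h import *
import pickle,bench
pickle.dump(grab('wrist'),open('w1.pkl','wb'))
print(get_state()['position'],[n for n in dir(bench) if not n.startswith('_')], getattr(bench,'nose_length',None))
E
```

```text
[ 0.50072487 -0.01981271  0.23920325] ['MotionError', 'calibration', 'close_job', 'get_image', 'get_state', 'nose_length'] 0.017
```

Call:
send_rows(xyz=[[-40, 15, 0], [-80, 30, 0], [-120, 45, 0], [-160, 60, 0], [-200, 75, 0], [-240, 90, 0], [-280, 105, 0], [-310, 110, 0], [-310, 110, 0], [-310, 110, 0]], dr=[[0, 0, 0], [0, 0, 0], [0, 0, 0], [0, 0, 0], [0, 0, 0], [0, 0, 0], [0, 0, 0], [0, 0, 0], [0, 0, 0], [0, 0, 0]])

```text
time: 1.87
position: [0.6092, -0.3334, 0.2376]
tool_rot: [-2.226, -2.215, 0.004]
ft_force: [-0.3, 0.3, 0.4]
grip_width: 1.001
grip_force: 0.0
```

```bash
python3 - <<'E'
from h import *
import pickle
c,i=grab('wrist');pickle.dump((c,i),open('w2.pkl','wb'));print(get_state()['position'],get_state()['time'])
c1,i1=pickle.load(open('w1.pkl','rb'))
a=top(c1,i1,.04,.38,.52,-.03,.27,.5)   # stick top plane: 280x600
b=top(c,i,.045,.53,.79,-.32,.1,.7)      # blank top plane
b=cv2.copyMakeBorder(b,0,600-b.shape[0],0,0,cv2.BORDER_CONSTANT)
cv2.imwrite('pics/t1.png',np.hstack([a,b]));print(a.shape,b.shape)
E
```

```text
[ 0.61002801 -0.330625    0.2381871 ] 1.9167Traceback (most recent call last):
  File "<stdin>", line 7, in <module>
cv2.error: OpenCV(4.12.0) /io/opencv/modules/core/src/copy.cpp:1160: error: (-215:Assertion failed) top >= 0 && bottom >= 0 && left >= 0 && right >= 0 && _src.dims() <= 2 in function 'copyMakeBorder'
```

```bash
python3 - <<'E'
from h import *
import pickle
c,i=pickle.load(open('w2.pkl','rb'))
c1,i1=pickle.load(open('w1.pkl','rb'))
a=top(c1,i1,.04,.38,.52,-.03,.27,.5)
b=top(c,i,.045,.53,.79,-.32,.1,.7)[:600]
print(a.shape,b.shape)
cv2.imwrite('pics/t1.png',np.hstack([a[:600],np.vstack([b,np.zeros((600-len(b),b.shape[1],3),np.uint8)])]))
E
```

```text
(601, 280, 3) (600, 372, 3)
```

View pics/t1.png

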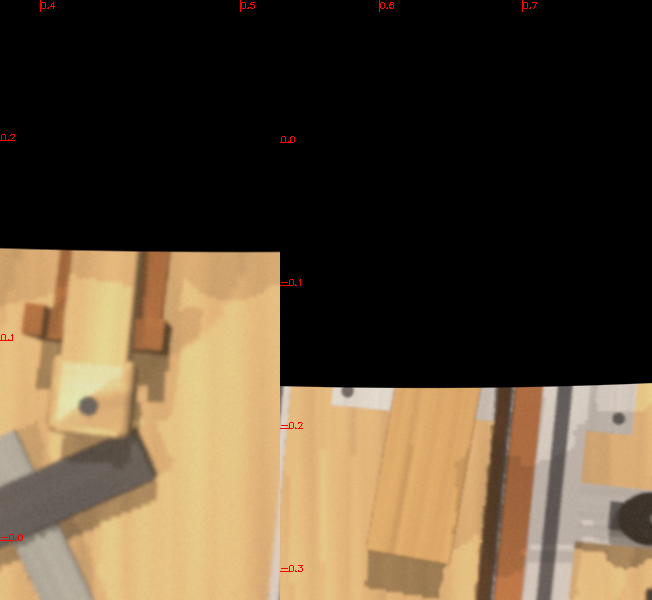

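Call:
send_rows(xyz=[[40, -2, -10], [80, -4, -20], [120, -6, -40], [160, -8, -50], [200, -10, -60], [200, -10, -60], [200, -10, -60], [200, -10, -60], [200, -10, -60], [200, -10, -60]], dr=[[0, 0, 0], [0, 0, 0], [0, 0, 0], [0, 0, 0], [0, 0, 0], [0, 0, 0], [0, 0, 0], [0, 0, 0], [0, 0, 0], [0, 0, 0]])

```text
time: 2.75
position: [0.5996, -0.1315, 0.299]
tool_rot: [-2.224, -2.219, 0.002]
ft_force: [-0.4, 0.5, -0.3]
grip_width: 0.996
grip_force: 0.0
```

```bash
python3 - <<'E'
from h import *
import pickle
pickle.dump(grab('wrist'),open('w3.pkl','wb'));print(get_state()['position'],get_state()['time'])
E
```

```text
[ 0.59960749 -0.1315159   0.29897149] 2.8
```

Call:
send_rows(xyz=[[40, -20, 0], [80, -40, 0], [120, -60, 0], [160, -80, 0], [200, -100, 0], [220, -120, 0], [220, -120, 0], [220, -120, 0], [220, -120, 0], [220, -120, 0]], dr=[[0, 0, 0], [0, 0, 0], [0, 0, 0], [0, 0, 0], [0, 0, 0], [0, 0, 0], [0, 0, 0], [0, 0, 0], [0, 0, 0], [0, 0, 0]])

```text
time: 3.63
position: [0.4808, 0.0879, 0.2994]
tool_rot: [2.225, 2.217, -0.001]
ft_force: [0.3, 0.1, 0.1]
grip_width: 0.999
grip_force: 0.0
```

```bash
python3 - <<'E'
from h import *
import pickle
pickle.dump(grab('wrist'),open('w4.pkl','wb'));print(get_state()['position'],get_state()['time'])
c4,i4=pickle.load(open('w4.pkl','rb'));c3,i3=pickle.load(open('w3.pkl','rb'));c2,i2=pickle.load(open('w2.pkl','rb'))
a=top(c4,i4,.04,.38,.5,.0,.3,.5)
b=top(c3,i3,.064,.56,.78,-.2,.1,.5)
cs,s=grab('scene')
d=cv2.resize(s[270:384,140:260],None,fx=1,fy=1)
o=np.zeros((600,800,3),np.uint8);o[:,:240]=a[:600,:240];o[:,240:680]=b[:600,:440];o[:114,680:800]=d
cv2.imwrite('pics/t2.png',o)
# fence face top edge: bright orange mask
for n,(c,i) in dict(w0=pickle.load(open('w0.pkl','rb')),w2=(c2,i2),w3=(c3,i3)).items():
    t=top(c,i,.064,.62,.78,-.32,.3,.5);h=cv2.cvtColor(t,cv2.COLOR_BGR2HSV)
    m=(h[...,0]<14)&(h[...,1]>120)&(h[...,2]>130)
    for r in range(20,1240,80):
        q=np.where(m[r])[0]
        if len(q)>20: print(n,'y%.3f'%(.3-r*.0005),'x %.4f %.4f n%d'%(.62+np.percentile(q,2)*.0005,.62+np.percentile(q,98)*.0005,len(q)))
E
```

```text
[0.48082523 0.08795175 0.29928243] 3.6833
w0 y0.130 x 0.7213 0.7372 n34
w0 y0.090 x 0.7173 0.7332 n34
w0 y0.050 x 0.7133 0.7292 n34
w0 y-0.070 x 0.7008 0.7172 n35
w0 y-0.110 x 0.6973 0.7127 n33
w0 y-0.190 x 0.6898 0.7047 n32
w2 y-0.190 x 0.6888 0.7052 n35
w2 y-0.230 x 0.6853 0.7007 n33
w2 y-0.270 x 0.6808 0.6967 n34
w2 y-0.310 x 0.6768 0.6932 n35
w3 y-0.070 x 0.7008 0.7177 n36
w3 y-0.110 x 0.6968 0.7127 n34
w3 y-0.150 x 0.6933 0.7087 n33
w3 y-0.190 x 0.6888 0.7047 n34
w3 y-0.230 x 0.6843 0.7007 n35
w3 y-0.270 x 0.6808 0.6967 n34
```

View pics/t2.png

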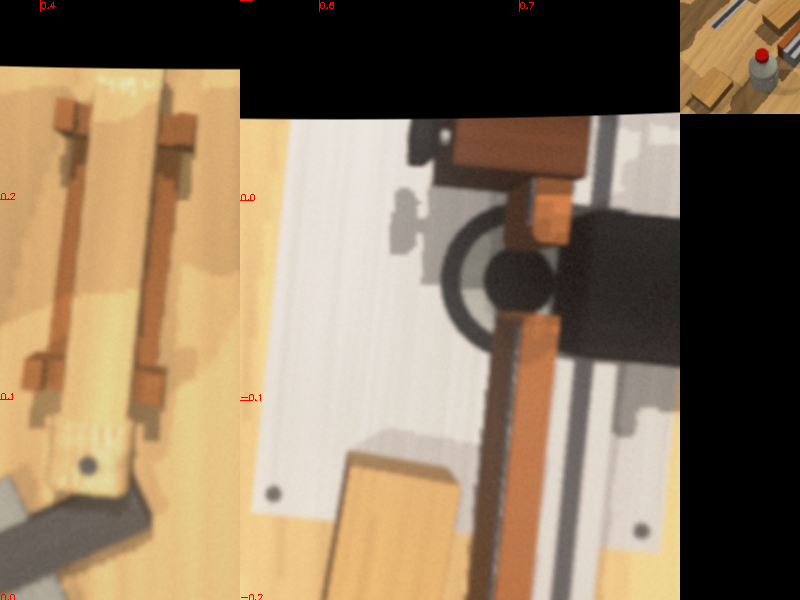

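The t2 picture shows the stick in its rest: handle corners at (47,490) and (127,497), leaning 0.1 rad. The fence opening is between rows 243 and 315, the stop's striking face is near (537,168), and the blank's leading top edge runs (345,467)–(460,487).

Things that could be mistaken for targets:
- **Stick:** in scene0, the stick (260,165) versus the mitre track (240,235) and the square's blade (217,205).
- **Blank:** in scene0, the blank (250,278) versus the offcut (172,355), which is shorter.
- **Stop:** the stop (318,215) versus its small decoy (side0 175,262).

The close crop confirms the choices. Next I'll check the glue clearance.

```bash
python3 - <<'E'
from h import *
c=cam('scene')
print('glue base rim',back(c,[[222,360],[210,350],[238,352]],0.0),'cap top',back(c,[[220,325]],.15))
print('offcut top',back(c,[[172,352]],.032))
s=get_state();P=s['position'];R=Ro.from_rotvec(s['tool_rot']).as_matrix()
print(R.round(4).tolist())
g=np.array([.4354,.173,.07]);print('to above stick, mm:',((g-P)@R*1e3).round(1))
E
```

```text
glue base rim [[ 0.69427607 -0.42949152  0.        ]
 [ 0.65653135 -0.42560306  0.        ]
 [ 0.71400123 -0.39242005  0.        ]] cap top [[ 0.68431838 -0.41153876  0.15      ]]
offcut top [[ 0.59686499 -0.48803477  0.032     ]]
[[0.0034, 1.0, -0.0005], [1.0, -0.0034, -0.0002], [-0.0002, -0.0005, -1.0]]
to above stick, mm: [ 84.7 -45.5 229.3]
```

Call:
send_rows(xyz=[[20, -12, 35], [40, -23, 70], [60, -34, 105], [85, -46, 140], [85, -46, 170], [85, -46, 200], [85, -46, 225], [85, -46, 245], [85, -46, 260], [85, -46, 269]], dr=[[0, 0, 0.03], [0, 0, 0.06], [0, 0, 0.1], [0, 0, 0.1], [0, 0, 0.1], [0, 0, 0.1], [0, 0, 0.1], [0, 0, 0.1], [0, 0, 0.1], [0, 0, 0.1]])

```text
time: 4.57
position: [0.4334, 0.1735, 0.0283]
tool_rot: [-2.331, -2.104, 0.005]
ft_force: [-0.7, -0.4, 0.5]
grip_width: 0.997
grip_force: 0.0
```

Call:
send_rows(xyz=[[0, 0, 0], [0, 0, 0], [0, 0, 0], [0, 0, 0], [0, 0, 0], [0, 0, 0], [0, 0, 0], [0, 0, 0], [0, 0, 0], [0, 0, 0]], dr=[[0, 0, 0], [0, 0, 0], [0, 0, 0], [0, 0, 0], [0, 0, 0], [0, 0, 0], [0, 0, 0], [0, 0, 0], [0, 0, 0], [0, 0, 0]], jaw=20, grip_force=60)

```text
time: 5.4
position: [0.4342, 0.175, 0.0307]
tool_rot: [2.329, 2.107, 0.0]
ft_force: [0.5, -0.4, 0.9]
grip_width: 0.383
grip_force: 60.0
```

```bash
cat >> h.py <<'E'
def rel(*W):
    s=get_state();R=Ro.from_rotvec(s['tool_rot']).as_matrix()
    print('t',round(s['time'],2),'p',s['position'].round(4),'tilt',R[:,2].round(3),'yaw',round(np.arctan2(R[1,0],R[0,0]),3),'F',s['ft_force'].round(1))
    for P,a in W:
        T=np.array([[np.cos(a),np.sin(a),0],[np.sin(a),-np.cos(a),0],[0,0,-1]])
        print(((np.array(P)-s['position'])@R*1e3).round(1), Ro.from_matrix(R.T@T).as_rotvec().round(3))
E
python3 - <<'E'
from h import *
rel(((.436,.175,.12),1.47),((.455,.0,.12),.6),((.472,-.198,.12),-.1),((.472,-.198,.027),-.1))
E
```

```text
t 5.4 p [0.4342 0.175  0.0307] tilt [ 0. -0. -1.] yaw 1.471 F [ 0.5 -0.4  0.9]
[  0.2   1.9 -89.3] [ 0.    -0.     0.001]
[-172.    38.2  -89.3] [ 0.    -0.     0.871]
[-367.3   74.9  -89.3] [ 0.    -0.     1.571]
[-367.3   74.9    3.7] [ 0.    -0.     1.571]
```

Call:
send_rows(xyz=[[0, 0, -25], [0, 0, -50], [0, 0, -75], [0, 0, -90], [-30, 7, -90], [-60, 14, -90], [-95, 21, -90], [-130, 28, -90], [-165, 36, -90], [-200, 43, -90]], dr=[[0, 0, 0], [0, 0, 0], [0, 0, 0], [0, 0, 0], [0, 0, 0.12], [0, 0, 0.24], [0, 0, 0.36], [0, 0, 0.48], [0, 0, 0.6], [0, 0, 0.72]])

```text
time: 6.23
position: [0.4566, -0.03, 0.1205]
tool_rot: [2.926, 1.144, 0.0]
ft_force: [1.0, -0.1, -1.5]
grip_width: 0.381
grip_force: 60.0
```

```bash
python3 - <<'E'
from h import *
rel(((.472,-.198,.12),-.1),((.472,-.198,.027),-.1))
E
```

```text
t 6.23 p [ 0.4566 -0.03    0.1205] tilt [ 0. -0. -1.] yaw 0.745 F [ 1.  -0.1 -1.5]
[-102.6  134.     0.5] [ 0.    -0.     0.845]
[-102.6  133.9   93.5] [ 0.    -0.     0.845]
```

Call:
send_rows(xyz=[[-15, 20, 0], [-30, 40, 0], [-45, 60, 0], [-61, 80, 0], [-77, 100, 0], [-92, 120, 0], [-103, 134, 0], [-103, 134, 20], [-103, 134, 45], [-103, 134, 70]], dr=[[0, 0, 0.12], [0, 0, 0.24], [0, 0, 0.36], [0, 0, 0.48], [0, 0, 0.6], [0, 0, 0.72], [0, 0, 0.845], [0, 0, 0.845], [0, 0, 0.845], [0, 0, 0.845]])

```text
time: 7.07
position: [0.4733, -0.1972, 0.0501]
tool_rot: [3.138, -0.15, 0.002]
ft_force: [0.3, 0.9, -0.8]
grip_width: 0.384
grip_force: 60.0
```

Call:
send_rows(xyz=[[0, 0, 15], [0, 0, 23], [0, 0, 23], [0, 0, 23], [0, 0, 23], [0, 0, 23], [0, 0, 23], [0, 0, 23], [0, 0, 23], [0, 0, 23]], dr=[[0, 0, 0], [0, 0, 0], [0, 0, 0], [0, 0, 0], [0, 0, 0], [0, 0, 0], [0, 0, 0], [0, 0, 0], [0, 0, 0], [0, 0, 0]])

```text
time: 7.9
position: [0.4731, -0.1966, 0.0279]
tool_rot: [3.138, -0.148, 0.001]
ft_force: [-0.2, -0.1, -1.1]
grip_width: 0.385
grip_force: 60.0
```

```bash
python3 - <<'E'
from h import *
rel()
c,i=grab('scene');c2,w=grab('wrist')
o=np.vstack([np.zeros((0,512,3),np.uint8),w]);s=cv2.resize(i[200:340,170:390],None,fx=2,fy=2)
b=np.zeros((600,512,3),np.uint8);b[:280,:440]=s;b[280:]=w[:320]
cv2.imwrite('pics/p1.png',b)
E
```

```text
t 7.9 p [ 0.4731 -0.1966  0.0279] tilt [ 0.001 -0.    -1.   ] yaw -0.094 F [-0.2 -0.1 -1.1]
```

View pics/p1.png

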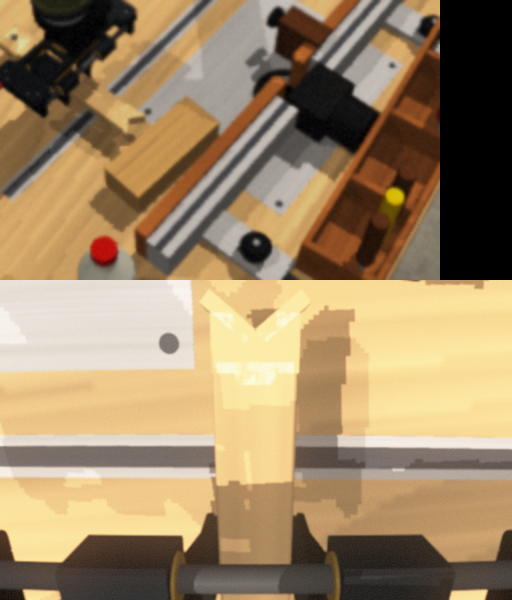

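The picture shows the stick straight in the jaws. Its horns are at (205,300) and (305,300) in the wrist part, pointing at the middle of the blank's side. I'm pushing now.

Call:
send_rows(xyz=[[5, 0, 0], [10, 0, 0], [14, 0, 0], [18, 0, 0], [21, 0, 0], [24, 0, 0], [27, 0, 0], [30, 0, 0], [32, 0, 0], [34, 0, 0]], dr=[[0, 0, 0], [0, 0, 0], [0, 0, 0], [0, 0, 0], [0, 0, 0], [0, 0, 0], [0, 0, 0], [0, 0, 0], [0, 0, 0], [0, 0, 0]])

```text
time: 8.83
position: [0.5069, -0.1998, 0.0275]
tool_rot: [-3.138, 0.148, 0.0]
ft_force: [-2.1, -0.6, -2.3]
grip_width: 0.383
grip_force: 60.0
```

Call:
send_rows(xyz=[[0.5, 0, 0], [1, 0, 0], [1.5, 0, 0], [2, 0, 0], [2, 0, 0], [2, 0, 0], [2, 0, 0], [2, 0, 0], [2, 0, 0], [2, 0, 0]], dr=[[0, 0, 0], [0, 0, 0], [0, 0, 0], [0, 0, 0], [0, 0, 0], [0, 0, 0], [0, 0, 0], [0, 0, 0], [0, 0, 0], [0, 0, 0]])

```text
time: 9.67
position: [0.5088, -0.1999, 0.0276]
tool_rot: [3.138, -0.148, 0.0]
ft_force: [-2.4, -1.0, -0.9]
grip_width: 0.384
grip_force: 60.0
```

Call:
send_rows(xyz=[[0.5, 0, 0], [1, 0, 0], [1.5, 0, 0], [2, 0, 0], [2, 0, 0], [2, 0, 0], [2, 0, 0], [2, 0, 0], [2, 0, 0], [2, 0, 0]], dr=[[0, 0, 0], [0, 0, 0], [0, 0, 0], [0, 0, 0], [0, 0, 0], [0, 0, 0], [0, 0, 0], [0, 0, 0], [0, 0, 0], [0, 0, 0]])

```text
time: 10.5
position: [0.5109, -0.2002, 0.0276]
tool_rot: [3.138, -0.148, 0.001]
ft_force: [-1.3, -0.5, -1.1]
grip_width: 0.383
grip_force: 60.0
```

Call:
send_rows(xyz=[[0.3, 0, 0], [0.6, 0, 0], [1, 0, 0], [1, 0, 0], [1, 0, 0], [1, 0, 0], [1, 0, 0], [1, 0, 0], [1, 0, 0], [1, 0, 0]], dr=[[0, 0, 0], [0, 0, 0], [0, 0, 0], [0, 0, 0], [0, 0, 0], [0, 0, 0], [0, 0, 0], [0, 0, 0], [0, 0, 0], [0, 0, 0]])

```text
time: 11.33
position: [0.5118, -0.2002, 0.0276]
tool_rot: [3.138, -0.148, 0.0]
ft_force: [-1.4, -0.7, -1.2]
grip_width: 0.38
grip_force: 60.0
```

Call:
send_rows(xyz=[[0.3, 0, 0], [0.6, 0, 0], [0.9, 0, 0], [1.2, 0, 0], [1.5, 0, 0], [1.5, 0, 0], [1.5, 0, 0], [1.5, 0, 0], [1.5, 0, 0], [1.5, 0, 0]], dr=[[0, 0, 0], [0, 0, 0], [0, 0, 0], [0, 0, 0], [0, 0, 0], [0, 0, 0], [0, 0, 0], [0, 0, 0], [0, 0, 0], [0, 0, 0]])

```text
time: 12.17
position: [0.5134, -0.2004, 0.0276]
tool_rot: [3.138, -0.148, 0.0]
ft_force: [-0.9, 0.2, -1.0]
grip_width: 0.386
grip_force: 60.0
```

Call:
send_rows(xyz=[[0.3, 0, 0], [0.6, 0, 0], [0.9, 0, 0], [1.2, 0, 0], [1.2, 0, 0], [1.2, 0, 0], [1.2, 0, 0], [1.2, 0, 0], [1.2, 0, 0], [1.2, 0, 0]], dr=[[0, 0, 0], [0, 0, 0], [0, 0, 0], [0, 0, 0], [0, 0, 0], [0, 0, 0], [0, 0, 0], [0, 0, 0], [0, 0, 0], [0, 0, 0]])

```text
time: 13.0
position: [0.5143, -0.2004, 0.0275]
tool_rot: [-3.138, 0.148, 0.001]
ft_force: [-2.8, 1.0, -0.9]
grip_width: 0.384
grip_force: 60.0
```

Call:
send_rows(xyz=[[0.3, 0, 0], [0.6, 0, 0], [0.9, 0, 0], [1, 0, 0], [1, 0, 0], [1, 0, 0], [1, 0, 0], [1, 0, 0], [1, 0, 0], [1, 0, 0]], dr=[[0, 0, 0], [0, 0, 0], [0, 0, 0], [0, 0, 0], [0, 0, 0], [0, 0, 0], [0, 0, 0], [0, 0, 0], [0, 0, 0], [0, 0, 0]])

```text
time: 13.83
position: [0.5144, -0.2004, 0.0272]
tool_rot: [-3.138, 0.148, 0.003]
ft_force: [-4.5, 0.7, 0.2]
grip_width: 0.385
grip_force: 60.0
```

```bash
python3 - <<'E'
from h import *
rel()
c,i=grab('scene');n=c['R']
# overlay model of blank flat on the fence & rectified view at z=.045
s=cv2.resize(i[220:340,200:340],None,fx=4,fy=4,interpolation=cv2.INTER_CUBIC)
cv2.imwrite('pics/p2.png',s)
E
```

```text
t 13.83 p [ 0.5144 -0.2004  0.0272] tilt [-0.002  0.001 -1.   ] yaw -0.094 F [-4.5  0.7  0.2]
```

View pics/p2.png

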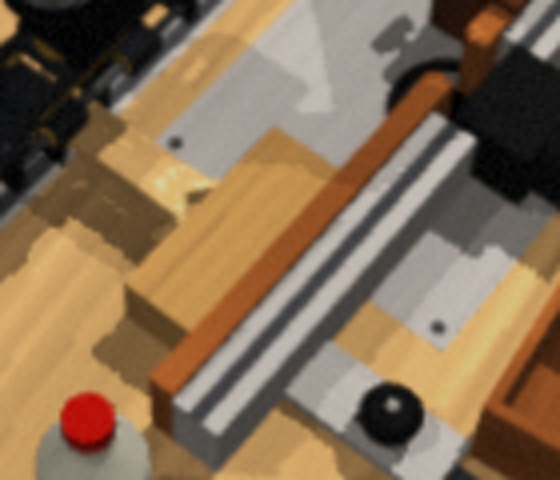

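Contact with the fence is felt: the tool stopped at x=0.5144, and the picture shows the blank parallel to the fence. Pressing a little more.

Call:
send_rows(xyz=[[0.3, 0, 0], [0.6, 0, 0], [0.9, 0, 0], [1.2, 0, 0], [1.2, 0, 0], [1.2, 0, 0], [1.2, 0, 0], [1.2, 0, 0], [1.2, 0, 0], [1.2, 0, 0]], dr=[[0, 0, 0], [0, 0, 0], [0, 0, 0], [0, 0, 0], [0, 0, 0], [0, 0, 0], [0, 0, 0], [0, 0, 0], [0, 0, 0], [0, 0, 0]])

```text
time: 14.72
position: [0.5145, -0.2004, 0.0268]
tool_rot: [-3.137, 0.148, 0.007]
ft_force: [-7.6, 1.6, 1.0]
grip_width: 0.387
grip_force: 60.0
```

```bash
python3 - <<'E'
from h import *
rel()
E
```

```text
t 14.72 p [ 0.5145 -0.2004  0.0268] tilt [-0.004  0.001 -1.   ] yaw -0.094 F [-7.6  1.6  1. ]
```

```bash
python3 - <<'E'
from h import *
c=cam('scene')
B=back(c,[[231.7,292],[268.7,252]],.045);print(B)
n=np.array([.995,-.1006]);e=np.array([.1006,.995])
p=np.array([.5145,-.2004]);side=p+.116*np.array([np.cos(.094),-np.sin(.094)])
for b in B: print('rel side: out %.4f along %.4f'%((b[:2]-side)@n,(b[:2]-side)@e))
L=(B[0,:2]-side)@e
E
```

```text
[[ 0.6249144  -0.28950618  0.045     ]
 [ 0.63742556 -0.14090186  0.045     ]]
rel side: out 0.0028 along -0.0783
rel side: out 0.0003 along 0.0708
```

```bash
python3 - <<'E'
from h import *
rel(((.475,-.197,.027),-.1),((.475,-.29,.027),.3),((.5237,-.3704,.027),.685))
E
```

```text
t 14.72 p [ 0.5145 -0.2004  0.0268] tilt [-0.004  0.001 -1.   ] yaw -0.094 F [-7.6  1.6  1. ]
[-39.6   0.3   0. ] [-0.001  0.005  0.006]
[-30.8  92.9  -0.1] [-0.002  0.004 -0.394]
[ 25.2 168.3  -0.4] [-0.002  0.004 -0.779]
```

Call:
send_rows(xyz=[[-3, 0, 0], [-10, 0, 0], [-25, 0, 0], [-41, 0, 0], [-41, 25, 0], [-41, 50, 0], [-39, 75, 0], [-30, 95, 0], [-16, 115, 0], [0, 135, 0]], dr=[[0, 0, 0], [0, 0, 0], [0, 0, 0], [0, 0, 0], [0, 0, -0.1], [0, 0, -0.2], [0, 0, -0.3], [0, 0, -0.4], [0, 0, -0.5], [0, 0, -0.6]])

```text
time: 15.55
position: [0.5047, -0.3368, 0.0283]
tool_rot: [3.038, 0.792, 0.003]
ft_force: [0.5, 0.3, -0.7]
grip_width: 0.381
grip_force: 60.0
```

```bash
python3 - <<'E'
from h import *
rel(((.5237,-.3704,.027),.685))
E
```

```text
t 15.55 p [ 0.5047 -0.3368  0.0283] tilt [ 0.003 -0.001 -1.   ] yaw 0.51 F [ 0.5  0.3 -0.7]
[ 0.2 38.6  1.4] [ 0.003 -0.001 -0.175]
```

Call:
send_rows(xyz=[[0, 15, 0], [0, 30, 1], [0, 38, 1], [0, 38, 1], [0, 38, 1], [0, 38, 1], [0, 38, 1], [0, 38, 1], [0, 38, 1], [0, 38, 1]], dr=[[0, 0, -0.06], [0, 0, -0.12], [0, 0, -0.175], [0, 0, -0.175], [0, 0, -0.175], [0, 0, -0.175], [0, 0, -0.175], [0, 0, -0.175], [0, 0, -0.175], [0, 0, -0.175]])

```text
time: 16.38
position: [0.5225, -0.368, 0.0267]
tool_rot: [2.961, 1.049, 0.0]
ft_force: [0.8, -0.7, -1.3]
grip_width: 0.39
grip_force: 60.0
```

```bash
python3 - <<'E'
from h import *
rel(((.622-.102*.774,-.290-.102*.633,.027),.685))
c,i=grab('wrist')
t=top(c,i,.045,.53,.72,-.36,-.12,.5);cv2.imwrite('pics/p3.png',np.vstack([t,np.zeros((4,t.shape[1],3),np.uint8)]))
E
```

```text
t 16.38 p [ 0.5225 -0.368   0.0267] tilt [ 0. -0. -1.] yaw 0.681 F [ 0.8 -0.7 -1.3]
[24.4  2.6 -0.3] [ 0.    -0.    -0.004]
```

View pics/p3.png

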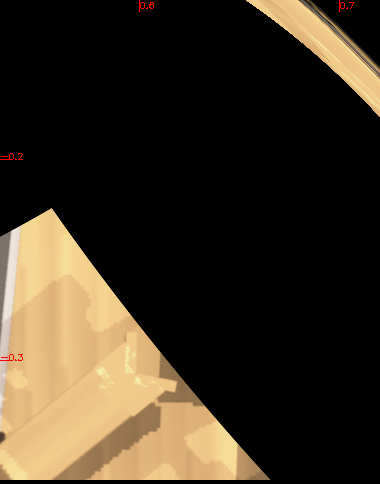

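The view shows only the stick's horns at (132,335) and (175,385). The blank is out of view, so I'll approach by feel.

Call:
send_rows(xyz=[[3, 2.5, 0], [6, 2.5, 0], [9, 2.5, 0], [12, 2.5, 0], [15, 2.5, 0], [18, 2.5, 0], [20, 2.5, 0], [21, 2.5, 0], [21, 2.5, 0], [21, 2.5, 0]], dr=[[0, 0, 0], [0, 0, 0], [0, 0, 0], [0, 0, 0], [0, 0, 0], [0, 0, 0], [0, 0, 0], [0, 0, 0], [0, 0, 0], [0, 0, 0]])

```text
time: 17.27
position: [0.5402, -0.3571, 0.0266]
tool_rot: [2.961, 1.049, -0.0]
ft_force: [0.1, -0.1, -1.5]
grip_width: 0.384
grip_force: 60.0
```

Call:
send_rows(xyz=[[0.5, 0, 0], [1, 0, 0], [1.5, 0, 0], [2, 0, 0], [2.5, 0, 0], [3, 0, 0], [3, 0, 0], [3, 0, 0], [3, 0, 0], [3, 0, 0]], dr=[[0, 0, 0], [0, 0, 0], [0, 0, 0], [0, 0, 0], [0, 0, 0], [0, 0, 0], [0, 0, 0], [0, 0, 0], [0, 0, 0], [0, 0, 0]])

```text
time: 18.1
position: [0.5421, -0.3555, 0.0265]
tool_rot: [-2.961, -1.048, 0.001]
ft_force: [-2.3, -1.4, -1.1]
grip_width: 0.379
grip_force: 60.0
```

```bash
python3 - <<'E'
from h import *
rel()
for k in range(3):
    c,i=grab('scene')
print(get_state()['ft_force'])
cv2.imwrite('pics/p4.png',cv2.resize(i[220:340,200:340],None,fx=4,fy=4,interpolation=cv2.INTER_CUBIC))
E
```

```text
t 18.1 p [ 0.5421 -0.3555  0.0265] tilt [-0.001 -0.    -1.   ] yaw 0.681 F [-2.3 -1.4 -1.1]
[-2.45100923 -0.93332587 -0.80819444]
```

View pics/p4.png

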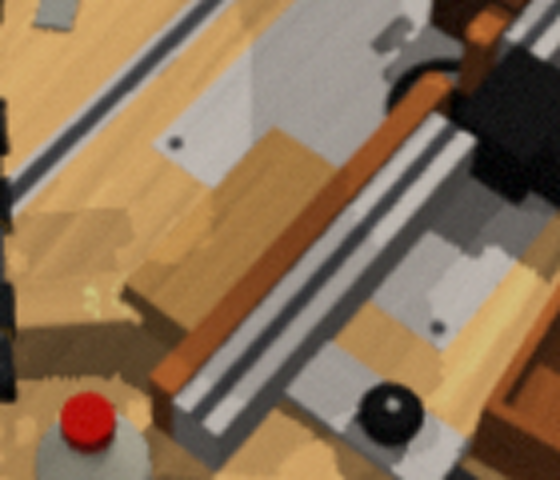

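Call:
send_rows(xyz=[[0.7, 0.7, 0], [1.1, 1.1, 0], [2.5, -0.4, 0], [3.9, -1.8, 0], [5.3, -3.2, 0], [6.7, -4.6, 0], [8.1, -6, 0], [9.6, -7.4, 0], [11, -8.9, 0], [12.4, -10.3, 0]], dr=[[0, 0, 0], [0, 0, 0], [0, 0, 0], [0, 0, 0], [0, 0, 0], [0, 0, 0], [0, 0, 0], [0, 0, 0], [0, 0, 0], [0, 0, 0]])

```text
time: 19.08
position: [0.543, -0.3416, 0.026]
tool_rot: [2.962, 1.046, -0.007]
ft_force: [-6.6, -3.9, -0.4]
grip_width: 0.383
grip_force: 60.0
```

```bash
cat >> h.py <<'E'
def fd():
    n=np.array([.995,-.1006]);e=np.array([.1006,.995]);O=np.array([.7042,-.0395])
    s=get_state();p=s['position'][:2]-O;F=s['ft_force'][:2]
    print('t %.2f n %.4f e %.4f Fn %.1f Fe %.1f Fz %.1f'%(s['time'],p@n,p@e,F@n,F@e,s['ft_force'][2]),'yaw %.3f'%np.arctan2(*Ro.from_rotvec(s['tool_rot']).as_matrix()[[1,0],0]),'w',round(s['grip_width'],3),'M',s['torque'].round(2))
E
python3 -c "
from h import *
fd()"
```

```text
t 19.08 n -0.1300 e -0.3168 Fn -6.2 Fe -4.6 Fz -0.4 yaw 0.679 w 0.383 M [-0.89  1.49  0.09]
```

Call:
send_rows(xyz=[[2.8, -2.8, 0], [5.6, -5.7, 0], [8.5, -8.5, 0], [11.3, -11.4, 0], [14.1, -14.2, 0], [16.9, -17, 0], [19.7, -19.9, 0], [22.6, -22.7, 0], [25.4, -25.6, 0], [28.2, -28.4, 0]], dr=[[0, 0, 0], [0, 0, 0], [0, 0, 0], [0, 0, 0], [0, 0, 0], [0, 0, 0], [0, 0, 0], [0, 0, 0], [0, 0, 0], [0, 0, 0]])

```text
time: 19.92
position: [0.5471, -0.3016, 0.026]
tool_rot: [2.962, 1.046, -0.007]
ft_force: [-6.8, -4.4, -0.4]
grip_width: 0.381
grip_force: 60.0
```

```bash
python3 -c "
from h import *
fd()"
```

```text
t 19.92 n -0.1300 e -0.2766 Fn -6.3 Fe -5.1 Fz -0.4 yaw 0.679 w 0.381 M [-0.94  1.44  0.11]
```

Call:
send_rows(xyz=[[2.8, -2.8, 0], [5.6, -5.7, 0], [8.5, -8.5, 0], [11.3, -11.4, 0], [14.1, -14.2, 0], [16.9, -17, 0], [19.7, -19.9, 0], [22.6, -22.7, 0], [25.4, -25.6, 0], [28.2, -28.4, 0]], dr=[[0, 0, 0], [0, 0, 0], [0, 0, 0], [0, 0, 0], [0, 0, 0], [0, 0, 0], [0, 0, 0], [0, 0, 0], [0, 0, 0], [0, 0, 0]])

```text
time: 20.75
position: [0.5511, -0.2617, 0.0259]
tool_rot: [-2.962, -1.046, 0.008]
ft_force: [-7.1, -4.9, 0.1]
grip_width: 0.386
grip_force: 60.0
```

```bash
python3 -c "
from h import *
fd()"
```

```text
t 20.75 n -0.1300 e -0.2365 Fn -6.5 Fe -5.6 Fz 0.1 yaw 0.679 w 0.386 M [-0.98  1.5   0.08]
```

Call:
send_rows(xyz=[[2.8, -2.8, 0], [5.6, -5.7, 0], [8.5, -8.5, 0], [11.3, -11.4, 0], [14.1, -14.2, 0], [16.9, -17, 0], [19.7, -19.9, 0], [22.6, -22.7, 0], [25.4, -25.6, 0], [28.2, -28.4, 0]], dr=[[0, 0, 0], [0, 0, 0], [0, 0, 0], [0, 0, 0], [0, 0, 0], [0, 0, 0], [0, 0, 0], [0, 0, 0], [0, 0, 0], [0, 0, 0]])

```text
time: 21.58
position: [0.555, -0.2218, 0.0258]
tool_rot: [-2.962, -1.046, 0.008]
ft_force: [-6.3, -5.3, -0.2]
grip_width: 0.382
grip_force: 60.0
```

```bash
python3 -c "
from h import *
fd()"
```

```text
t 21.58 n -0.1301 e -0.1964 Fn -5.7 Fe -5.9 Fz -0.2 yaw 0.679 w 0.382 M [-0.97  1.47  0.09]
```

Call:
send_rows(xyz=[[1.3, -1.3, 0], [2.5, -2.5, 0], [3.8, -3.8, 0], [5.1, -5.1, 0], [6.3, -6.4, 0], [7.6, -7.7, 0], [8.9, -8.9, 0], [10.2, -10.2, 0], [11.4, -11.5, 0], [12.7, -12.8, 0]], dr=[[0, 0, 0], [0, 0, 0], [0, 0, 0], [0, 0, 0], [0, 0, 0], [0, 0, 0], [0, 0, 0], [0, 0, 0], [0, 0, 0], [0, 0, 0]])

```text
time: 22.42
position: [0.5568, -0.204, 0.0258]
tool_rot: [-2.962, -1.046, 0.008]
ft_force: [-6.2, -4.7, 0.1]
grip_width: 0.382
grip_force: 60.0
```

Call:
send_rows(xyz=[[0.4, -0.4, 0], [0.7, -0.7, 0], [1.1, -1.1, 0], [1.4, -1.4, 0], [1.8, -1.8, 0], [2.1, -2.1, 0], [2.5, -2.5, 0], [2.8, -2.8, 0], [2.8, -2.8, 0], [2.8, -2.8, 0]], dr=[[0, 0, 0], [0, 0, 0], [0, 0, 0], [0, 0, 0], [0, 0, 0], [0, 0, 0], [0, 0, 0], [0, 0, 0], [0, 0, 0], [0, 0, 0]])

```text
time: 23.25
position: [0.5573, -0.2, 0.0258]
tool_rot: [-2.962, -1.046, 0.008]
ft_force: [-7.2, -4.8, 0.0]
grip_width: 0.383
grip_force: 60.0
```

```bash
python3 -c "
from h import *
fd()"
```

```text
t 23.25 n -0.1301 e -0.1744 Fn -6.7 Fe -5.5 Fz 0.0 yaw 0.679 w 0.383 M [-0.93  1.54  0.12]
```

Expected home at e≈−0.168; creeping.

Call:
send_rows(xyz=[[0.4, -0.4, 0], [0.7, -0.7, 0], [1.1, -1.1, 0], [1.4, -1.4, 0], [1.8, -1.8, 0], [2.1, -2.1, 0], [2.5, -2.5, 0], [2.8, -2.8, 0], [2.8, -2.8, 0], [2.8, -2.8, 0]], dr=[[0, 0, 0], [0, 0, 0], [0, 0, 0], [0, 0, 0], [0, 0, 0], [0, 0, 0], [0, 0, 0], [0, 0, 0], [0, 0, 0], [0, 0, 0]])

```text
time: 24.08
position: [0.5577, -0.196, 0.0258]
tool_rot: [-2.962, -1.046, 0.008]
ft_force: [-6.4, -3.8, -0.8]
grip_width: 0.383
grip_force: 60.0
```

```bash
python3 -c "
from h import *
fd()"
```

```text
t 24.08 n -0.1301 e -0.1705 Fn -6.0 Fe -4.5 Fz -0.8 yaw 0.679 w 0.383 M [-0.9   1.47  0.1 ]
```

Call:
send_rows(xyz=[[0.4, -0.4, 0], [0.7, -0.7, 0], [1.1, -1.1, 0], [1.4, -1.4, 0], [1.8, -1.8, 0], [2.1, -2.1, 0], [2.1, -2.1, 0], [2.1, -2.1, 0], [2.1, -2.1, 0], [2.1, -2.1, 0]], dr=[[0, 0, 0], [0, 0, 0], [0, 0, 0], [0, 0, 0], [0, 0, 0], [0, 0, 0], [0, 0, 0], [0, 0, 0], [0, 0, 0], [0, 0, 0]])

```text
time: 24.92
position: [0.5578, -0.1939, 0.0259]
tool_rot: [2.962, 1.045, -0.009]
ft_force: [-7.5, -5.2, 0.7]
grip_width: 0.382
grip_force: 60.0
```

```bash
python3 -c "
from h import *
fd()"
```

```text
t 24.92 n -0.1301 e -0.1683 Fn -6.9 Fe -5.9 Fz 0.7 yaw 0.678 w 0.382 M [-1.22  1.53 -0.02]
```

Call:
send_rows(xyz=[[0.2, -0.2, 0], [0.4, -0.4, 0], [0.6, -0.6, 0], [0.8, -0.8, 0], [1, -1, 0], [1.2, -1.2, 0], [1.4, -1.4, 0], [1.4, -1.4, 0], [1.4, -1.4, 0], [1.4, -1.4, 0]], dr=[[0, 0, 0], [0, 0, 0], [0, 0, 0], [0, 0, 0], [0, 0, 0], [0, 0, 0], [0, 0, 0], [0, 0, 0], [0, 0, 0], [0, 0, 0]])

```text
time: 25.75
position: [0.5575, -0.1936, 0.0259]
tool_rot: [2.962, 1.042, -0.01]
ft_force: [-8.7, -8.8, -0.9]
grip_width: 0.388
grip_force: 60.0
```

```bash
python3 -c "
from h import *
fd()"
```

```text
t 25.75 n -0.1304 e -0.1681 Fn -7.8 Fe -9.6 Fz -0.9 yaw 0.677 w 0.388 M [-1.74  1.7  -0.15]
```

Call:
send_rows(xyz=[[0.2, -0.2, 0], [0.4, -0.4, 0], [0.6, -0.6, 0], [0.8, -0.8, 0], [1, -1, 0], [1, -1, 0], [1, -1, 0], [1, -1, 0], [1, -1, 0], [1, -1, 0]], dr=[[0, 0, 0], [0, 0, 0], [0, 0, 0], [0, 0, 0], [0, 0, 0], [0, 0, 0], [0, 0, 0], [0, 0, 0], [0, 0, 0], [0, 0, 0]])

```text
time: 26.58
position: [0.5574, -0.1933, 0.0259]
tool_rot: [2.961, 1.04, -0.011]
ft_force: [-7.8, -10.5, 0.3]
grip_width: 0.384
grip_force: 60.0
```

Call:
send_rows(xyz=[[0, 0, 0], [0, 0, 0], [0, 0, 0], [0, 0, 0], [0, 0, 0], [0, 0, 0], [0, 0, 0], [0, 0, 0], [0, 0, 0], [0, 0, 0]], dr=[[0, 0, 0], [0, 0, 0], [0, 0, 0], [0, 0, 0], [0, 0, 0], [0, 0, 0], [0, 0, 0], [0, 0, 0], [0, 0, 0], [0, 0, 0]])

```text
time: 27.42
position: [0.5574, -0.1933, 0.0259]
tool_rot: [2.961, 1.04, -0.011]
ft_force: [-9.3, -10.2, -0.5]
grip_width: 0.387
grip_force: 60.0
```

```bash
python3 -c "
from h import *
fd()"
```

```text
t 27.42 n -0.1306 e -0.1678 Fn -8.2 Fe -11.0 Fz -0.5 yaw 0.676 w 0.387 M [-2.11  1.8  -0.29]
```

Call:
send_rows(xyz=[[0.3, -0.3, 0], [0.6, -0.6, 0], [0.8, -0.8, 0], [0.8, -0.8, 0], [0.8, -0.8, 0], [0.8, -0.8, 0], [0.8, -0.8, 0], [0.8, -0.8, 0], [0.8, -0.8, 0], [0.8, -0.8, 0]], dr=[[0, 0, 0], [0, 0, 0], [0, 0, 0], [0, 0, 0], [0, 0, 0], [0, 0, 0], [0, 0, 0], [0, 0, 0], [0, 0, 0], [0, 0, 0]])

```text
time: 28.25
position: [0.5573, -0.1931, 0.026]
tool_rot: [2.961, 1.039, -0.012]
ft_force: [-8.5, -11.6, 0.7]
grip_width: 0.386
grip_force: 60.0
```

```bash
python3 -c "
from h import *
fd()
rel()"
```

```text
t 28.25 n -0.1307 e -0.1676 Fn -7.3 Fe -12.4 Fz 0.7 yaw 0.675 w 0.386 M [-2.39  1.87 -0.34]
t 28.25 p [ 0.5573 -0.1931  0.026 ] tilt [-0.006 -0.006 -1.   ] yaw 0.675 F [ -8.5 -11.6   0.7]
```

Call:
send_rows(xyz=[[-2, 1, 0], [-4, 2, 0], [-8, 3, 0], [-16, 3, 0], [-30, 3, 0], [-50, 3, 0], [-60, 3, -20], [-60, 3, -50], [-60, 3, -80], [-60, 3, -95]], dr=[[0, 0, 0], [0, 0, 0], [0, 0, 0], [0, 0, 0], [0, 0, 0], [0, 0, 0], [0, 0, 0], [0, 0, 0], [0, 0, 0], [0, 0, 0]])

```text
time: 29.08
position: [0.5177, -0.2277, 0.1255]
tool_rot: [2.959, 1.047, 0.007]
ft_force: [0.9, -0.1, -0.8]
grip_width: 0.379
grip_force: 60.0
```

```bash
python3 - <<'E'
from h import *
rel(((.46,-.05,.12),1.2),((.4345,.175,.12),1.471),((.4345,.175,.032),1.471))
c,w=grab('wrist');old=cv2.imread('pics/p1.png')[280:]
# notch/stick alignment in hand: match patches
for (x0,x1,y0,y1) in((190,320,5,60),(200,310,70,110)):
    T=old[y0:y1,x0:x1];r=cv2.matchTemplate(w[:200,120:400],T,cv2.TM_CCOEFF_NORMED);_,v,_,l=cv2.minMaxLoc(r);print(v,l[0]+120-x0,l[1]-y0)
# blank, by scene: fence-frame check of top-left edge
c,i=grab('scene');cv2.imwrite('s5.png',i);O=np.array([.7042,-.0395,0]);n=np.array([.995,-.1006,0]);e=np.array([.1006,.995,0])
t=lambda a,b:O+a*n+b*e
# rectify in the fence frame at z=.045
X,Y=np.meshgrid(np.arange(-.10,.0,.0005),np.arange(.08,-.13,-.0005))
P=O+X[...,None]*n+Y[...,None]*e+[0,0,.045];p=proj(c,P).astype(np.float32)
r=cv2.remap(i,p[...,0],p[...,1],1);cv2.imwrite('fr.png',r)
g=cv2.cvtColor(r,6).astype(int)
for y in(.03,.0,-.03,-.06,-.085):
    k=int((.08-y)*2000);print(y,g[k-3:k+4].mean(0)[::8].astype(int).tolist())
for x in(-.05,-.03):
    k=int((x+.1)*2000);print('col',x,g[280:,k-3:k+4].mean(1)[::6].astype(int).tolist())
E
```

```text
t 29.08 p [ 0.5177 -0.2277  0.1255] tilt [ 0.005 -0.001 -1.   ] yaw 0.68 F [ 0.9 -0.1 -0.8]
[  66.9 -174.4    4.9] [ 0.005 -0.002 -0.52 ]
[ 188.6 -365.4    4.5] [ 0.006 -0.001 -0.791]
[ 188.3 -365.8   92.5] [ 0.006 -0.001 -0.791]
0.29287025332450867 39 99
0.7310358285903931 16 90
0.03 [153, 158, 157, 158, 158, 157, 157, 161, 162, 155, 138, 129, 130, 123, 108, 98, 105, 107, 96, 88, 89, 95, 101, 101, 80]
0.0 [156, 159, 159, 159, 158, 156, 159, 162, 162, 160, 144, 130, 130, 131, 126, 132, 134, 130, 127, 131, 133, 128, 128, 129, 125]
-0.03 [180, 183, 183, 184, 183, 184, 181, 186, 188, 180, 153, 131, 132, 130, 123, 126, 131, 132, 128, 132, 130, 127, 129, 118, 91]
-0.06 [179, 182, 185, 186, 184, 178, 175, 183, 184, 180, 163, 155, 155, 153, 145, 149, 154, 144, 131, 133, 133, 130, 130, 114, 87]
-0.085 [155, 157, 157, 159, 158, 156, 157, 159, 159, 172, 158, 136, 134, 131, 125, 128, 134, 131, 130, 133, 132, 132, 130, 116, 87]
col -0.05 [155, 154, 152, 143, 136, 134, 131, 134, 135, 132, 131, 130, 118, 85, 65, 62, 70, 93, 128, 148, 157, 158, 157, 159]
col -0.03 [138, 135, 132, 133, 131, 129, 131, 129, 129, 131, 131, 131, 117, 82, 61, 57, 58, 59, 60, 58, 72, 79, 82, 82]
```

```bash
python3 - <<'E'
from h import *
c,w=grab('wrist');old=cv2.imread('pics/p1.png')[280:]
for nm,im in(('old',old),('new',w)):
    h=cv2.cvtColor(im,cv2.COLOR_BGR2LAB).astype(np.float32)
    for y in(110,150,190,220,250):
        g=np.abs(cv2.Sobel(cv2.blur(h,(1,9)),-1,1,0)).sum(2)[y-6:y+7].mean(0)
        pk=[(x,int(g[x])) for x in range(150,360) if g[x]==g[max(0,x-6):x+7].max() and g[x]>25]
        print(nm,y,pk)
E
```

```text
old 110 [(213, 80), (221, 49), (296, 216), (341, 187)]
old 150 [(215, 59), (293, 180), (342, 157)]
old 190 [(215, 275), (245, 51), (293, 217), (302, 40)]
old 220 [(164, 25), (214, 115), (249, 55), (294, 56), (335, 50)]
old 250 [(182, 77), (201, 287), (218, 230), (292, 292), (308, 207), (327, 53)]
new 110 [(162, 70), (212, 74), (276, 26), (295, 134)]
new 150 [(182, 67), (204, 69), (213, 128), (296, 184), (313, 120), (331, 37), (341, 55)]
new 190 [(215, 129), (294, 149), (312, 152), (359, 154)]
new 220 [(215, 87), (293, 164), (310, 163), (357, 139)]
new 250 [(182, 70), (202, 227), (217, 389), (231, 35), (241, 38), (262, 33), (292, 358), (307, 128), (327, 42), (354, 94)]
```

Call:
send_rows(xyz=[[10, -25, 0], [21, -52, 0], [31, -80, 0], [42, -107, 2], [52, -133, 3], [63, -160, 5], [76, -185, 5], [90, -210, 5], [105, -235, 5], [120, -260, 5]], dr=[[0, 0, -0.08], [0, 0, -0.16], [0, 0, -0.24], [0, 0, -0.32], [0, 0, -0.4], [0, 0, -0.48], [0, 0, -0.56], [0, 0, -0.64], [0, 0, -0.72], [0, 0, -0.791]])

```text
time: 30.07
position: [0.4442, 0.0519, 0.1149]
tool_rot: [-2.323, -2.112, 0.003]
ft_force: [1.4, 0.6, 0.3]
grip_width: 0.383
grip_force: 60.0
```

```bash
python3 - <<'E'
from h import *
rel(((.4345,.175,.08),1.471),((.4345,.175,.032),1.471))
E
```

```text
t 30.07 p [0.4442 0.0519 0.1149] tilt [-0.003 -0.    -1.   ] yaw 1.476 F [1.4 0.6 0.3]
[121.6 -21.3  34.9] [-0.003  0.     0.005]
[121.6 -21.2  82.9] [-0.003  0.     0.005]
```

Call:
send_rows(xyz=[[30, -5, 0], [60, -10, 0], [90, -16, 0], [115, -21, 0], [122, -21, 10], [122, -21, 25], [122, -21, 35], [122, -21, 45], [122, -21, 50], [122, -21, 50]], dr=[[0, 0, 0], [0, 0, 0], [0, 0, 0], [0, 0, 0], [0, 0, 0], [0, 0, 0], [0, 0, 0], [0, 0, 0], [0, 0, 0], [0, 0, 0]])

```text
time: 30.9
position: [0.4361, 0.173, 0.0647]
tool_rot: [-2.329, -2.107, 0.005]
ft_force: [-1.4, -0.5, -1.0]
grip_width: 0.382
grip_force: 60.0
```

```bash
python3 - <<'E'
from h import *
rel(((.4342,.175,.0315),1.471))
E
```

```text
t 30.9 p [0.4361 0.173  0.0647] tilt [-0.003 -0.001 -1.   ] yaw 1.471 F [-1.4 -0.5 -1. ]
[ 1.8 -2.  33.2] [-0.003  0.002 -0.   ]
```

Call:
send_rows(xyz=[[2, -2, 0], [2, -2, 8], [2, -2, 16], [2, -2, 22], [2, -2, 27], [2, -2, 30], [2, -2, 32], [2, -2, 33.5], [2, -2, 33.5], [2, -2, 33.5]], dr=[[0, 0, 0], [0, 0, 0], [0, 0, 0], [0, 0, 0], [0, 0, 0], [0, 0, 0], [0, 0, 0], [0, 0, 0], [0, 0, 0], [0, 0, 0]])

```text
time: 31.73
position: [0.4357, 0.1766, 0.0332]
tool_rot: [2.328, 2.109, 0.0]
ft_force: [0.4, 0.3, 0.2]
grip_width: 0.382
grip_force: 60.0
```

```bash
python3 - <<'E'
from h import *
rel(((.4342,.175,.0307),1.471))
E
```

```text
t 31.73 p [0.4357 0.1766 0.0332] tilt [ 0.  0. -1.] yaw 1.472 F [0.4 0.3 0.2]
[-1.7 -1.3  2.5] [ 0.    -0.     0.001]
```

Call:
send_rows(xyz=[[-1.5, -1, 1], [-1.5, -1, 2], [-1.5, -1, 2.5], [-1.5, -1, 2.5], [-1.5, -1, 2.5], [-1.5, -1, 2.5], [-1.5, -1, 2.5], [-1.5, -1, 2.5], [-1.5, -1, 2.5], [-1.5, -1, 2.5]], dr=[[0, 0, 0], [0, 0, 0], [0, 0, 0], [0, 0, 0], [0, 0, 0], [0, 0, 0], [0, 0, 0], [0, 0, 0], [0, 0, 0], [0, 0, 0]])

```text
time: 32.57
position: [0.4344, 0.175, 0.0307]
tool_rot: [2.329, 2.109, -0.0]
ft_force: [-1.5, -1.9, 2.7]
grip_width: 0.383
grip_force: 60.0
```

Call:
send_rows(xyz=[[0, 0, 0], [0, 0, 0], [0, 0, 0], [0, 0, 0], [0, 0, 0], [0, 0, 0], [0, 0, 0], [0, 0, 0], [0, 0, 0], [0, 0, 0]], dr=[[0, 0, 0], [0, 0, 0], [0, 0, 0], [0, 0, 0], [0, 0, 0], [0, 0, 0], [0, 0, 0], [0, 0, 0], [0, 0, 0], [0, 0, 0]], jaw=80)

```text
time: 33.4
position: [0.4344, 0.1751, 0.0306]
tool_rot: [2.329, 2.109, 0.0]
ft_force: [0.9, 0.7, -0.7]
grip_width: 0.91
grip_force: 0.0
```

Call:
send_rows(xyz=[[0, 0, -10], [0, 0, -25], [0, 0, -50], [0, 0, -80], [0, 0, -115], [0, 0, -150], [0, 0, -185], [-30, 15, -220], [-60, 30, -255], [-85, 46, -269]], dr=[[0, 0, 0], [0, 0, 0], [0, 0, 0], [0, 0, 0], [0, 0, 0], [0, 0, 0], [0, 0, 0], [0, 0, 0], [0, 0, 0], [0, 0, 0]])

```text
time: 34.23
position: [0.4703, 0.0899, 0.3018]
tool_rot: [2.323, 2.112, 0.006]
ft_force: [1.7, 0.1, 0.8]
grip_width: 0.918
grip_force: 0.0
```

Call:
send_rows(xyz=[[0, 0, 0], [0, 0, 0], [0, 0, 0], [0, 0, 0], [0, 0, 0], [0, 0, 0], [0, 0, 0], [0, 0, 0], [0, 0, 0], [0, 0, 0]], dr=[[0, 0, -0.1], [0, 0, -0.1], [0, 0, -0.1], [0, 0, -0.1], [0, 0, -0.1], [0, 0, -0.1], [0, 0, -0.1], [0, 0, -0.1], [0, 0, -0.1], [0, 0, -0.1]])

```text
time: 35.07
position: [0.4702, 0.0892, 0.2974]
tool_rot: [-2.22, -2.223, 0.0]
ft_force: [0.4, -0.4, -0.0]
grip_width: 0.922
grip_force: 0.0
```

```bash
python3 - <<'E'
from h import *
import pickle
rel()
c4,i4=pickle.load(open('w4.pkl','rb'));a=top(c4,i4,.04,.38,.5,.0,.3,.5)
c,i=grab('wrist');b=top(c,i,.04,.38,.5,.0,.3,.5)
T=a[160:380,20:210]
for nm,(y0,y1,x0,x1) in dict(rest=(95,160,50,210),rest2=(345,415,15,175),handle=(420,505,40,140),mid=(200,340,60,180)).items():
    r=cv2.matchTemplate(b,a[y0:y1,x0:x1],cv2.TM_CCOEFF_NORMED);_,v,_,l=cv2.minMaxLoc(r);print(nm,round(v,3),'shift mm',(l[0]-x0)*.5,-(l[1]-y0)*.5)
E
```

```text
t 35.07 p [0.4702 0.0892 0.2974] tilt [-0. -0. -1.] yaw 1.572 F [ 0.4 -0.4 -0. ]
rest 0.985 shift mm -1.0 0.0
rest2 0.994 shift mm -0.5 0.0
handle 0.962 shift mm -0.5 0.0
mid 0.992 shift mm -0.5 2.5
```

The stick is back in its rest within about 1 mm, and the blank is home against the fence and stop. Handing in.

```bash
python3 -c "
from bench import *
print(close_job())"
```

```text
the job is handed in; nothing more can be done
None
```

The dry pass is done and handed in after about 35 s of robot time: the blank sits flat on the fence and home on the stop, pressed there with an estimated 5–12 N for over half a second, and the stick is back in its rest within about 1 mm. No pass/fail verdict came back.

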